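# Slide the vanity mirror home in the cap stand

### The arm

A 7-joint arm with a two-finger parallel gripper is mounted at the origin on the work surface. World frame = base frame: x ahead of the robot, y to its left, z up, the work surface at z = 0. Lengths are in m, angles in rad, forces in N, time in s.
With the tool pointing down it reaches from about 0.425 to 0.95 m from the base axis. Payload 16.7 kg.
Tool frame: the origin (TCP) lies midway between the tips of the shut fingers; the grasp point (between the pads) lies behind it (r.grasp_offset is the z of the grasp point in the tool frame, in m); z points along the fingers, y is the line along which they close (so a half turn about z gives the same grasp; the last joint's range is limited). The gripper opens to 94 mm and grips with 3 to 60 N. Pads are 16 mm wide; open, the fingers measure 119 mm over their backs; the gripper's body (75 mm by 177 mm) begins 78 mm behind the grasp point.
Start: joints at [0.974, 0.426, 0.074, 1.606, -0.034, 1.111, -0.067], TCP at [0.292, -0.608, 0.205] pointing down, gripper open.
Joint ranges: [-2.85, 2.85], [-0.5, 2.14], [-1.23, 1.37], [0.21, 2.46], [-1.02, 4.16], [0.16, 2.05], [-2.73, 2.73]. Speed limits (rad/s): [1.89, 1.89, 2.39, 2.39, 3.01, 3.01, 3.01].

### API

Orientations are given as a unit quaternion [w, x, y, z].
In Python, from plant import r gives the robot as it stands.
- The arm moves only by the tool carry_out, never from a script. Its argument "series" is a list of rows, each a list of 7 numbers: the shift along the tool's x, y, z normalised to -1 to 1, where 1 is 2.5 cm, then the turn, a rotation vector about the tool's x, y, z normalised to -1 to 1, where 1 is 0.12 rad, then the opening, from -1 (shut) to 1 (fully open). In form: [[dx, dy, dz, rx, ry, rz, gripper], ...]. A call has 1 to 12 rows; each row shifts and turns the commanded pose from where the row before left it, along the tool's axes as they then stand; what a row does not reach is not made up. A row lasts 1/12 s, in which the tool goes at most 41.7 mm and 7.16 degrees, less where a joint would pass 70% of its speed; a pose out of reach is approached as far as the arm can. A call with a number of a shift or a turn outside -1 to 1 is refused whole. A call with a gripper value outside its range is refused whole. The fingers move at their own pace and stop on an object; "newtons" is the grip in N (left out, the last holds). Time passes only in rows, so rows that do not move let the fingers close. It gives the time, the measured TCP pose, the force, the opening and the grip force at its end, in the units of the state.
- r.get_state(): the state, without advancing time (a new reading comes with each control period).
- r.capture(name): name is "side" or "top"; returns a dict with "color" (400x640x3 uint8, red, green, blue), "fx", "fy", "cx", "cy" (pixels), "R" (3x3) and "t" (3): a world point X has camera coordinates R X + t. Camera axes: x right, y down, z forward; pixel columns grow to the right and rows downward; lengths in m; the calibration is good to about 2 mm. A picture is of the moment at which its call begins. There is no depth.
- r.close_job(): hands the job in; it is judged then, once.
The state is a dict: "time": time; "qpos": joint angles; "dq": joint speeds; "effort": joint torques, N m; "eef_pos": TCP position; "tcp_rot": TCP orientation; "contact_force": force on the tool from outside, world axes, zero at the start; "torque": the same for the moment, N m; "gripper_width": opening from 0.0 (shut) to 1.0 (fully open); "finger_force": force on a finger pad.
Only numpy, scipy, OpenCV 4.12 (cv2) and the standard library are available. Lean on these libraries where they do the work, as an engineer would, in place of code of your own. Each camera call takes 0.05 s, during which the arm holds its last target. There are 200 camera calls.

### The job

Gently push the flat vanity mirror along the wooden tray, short edge first, into the slot in the foot of the clear cap stand until you feel it come to rest against the padded stop inside, then let go of it. Keep it lying flat on the tray, do not pick it up; do not shove the stand along, and leave the two perfume flasks and the atomizer where they are.

Things in the scene. Friction and masses are not known exactly. Their poses are not given: they have to be found in the camera images.
- mirror: loose flat make-up mirror, rose rim, silver glass on top, 130 mm long (its x) x 100 mm wide (its y) x 10 mm thick, about 0.24 kg, lying flat on the tray. Origin: centre of its underside; +x points to the short edge that goes into the slot first, z up. Too wide to grip well: push its edges.
- stand: loose clear acrylic stand on the tray, about 1.4 kg, held only by friction (slides at roughly 10 N): a low slotted foot 120 mm deep (x) x 121 mm wide (y) x 21 mm high, with an upright pegboard on it. Origin: centre of the foot's underside, z up. The slot opens towards the stand's -x; things go in towards +x.
- slot_mouth (a point): centre of the slot's mouth at tray level, x = -60 mm in the stand; axes as the stand's. Slot 105 mm wide, 16 mm high, no floor (the mirror slides on the tray). Two flared side lips reach 17 mm out in front of the mouth and widen the entrance to about 120 mm.
- slot_end (a point): closed back of the slot, 112 mm behind the mouth. Before it sits a stiff grey padded stop, 40 mm wide, whose setting differs each time and is not measured: it meets the mirror's edge somewhere from 50 to 90 mm behind the mouth, leaving 40 to 80 mm of the mirror outside.
- pegboard_top (a point): middle of the top edge of the clear upright pegboard (6 mm thick, 121 mm wide, 146 mm above the tray, 100 mm behind the mouth). Its six pegs carry round caps, fixed, that reach 25 mm forward of it.
- tray: fixed slim wooden tray, a flat board 440 mm (x) x 220 mm (y) x 12 mm high without rims. Origin: centre of its underside; its top is at z = 12 mm. Its +x runs roughly from the mirror to the stand.
- flask_amber: loose bystander: heavy square amber perfume flask with black cap, 58 x 58 mm, 90 mm high, standing on the table beside the tray. Origin: centre of its underside.
- flask_green: loose bystander: same flask in green glass. Origin: centre of its underside.
- atomizer: loose bystander: steel bell-shaped atomizer, 60 mm wide at the foot, 78 mm high, standing on the table beside the tray. Origin: centre of its underside.

How it is judged:
By the outcome, as a careful person would: the job done as asked, in the order asked, and still so for the second after the job is handed in, with the robot touching nothing.
It also fails if it takes over 62 s, if anything falls off the work surface, if the arm or the gripper's body presses on something with over 40 N, if the wrist force passes 120 N, or if a joint passes its speed limit or range.

## Working session

There is one attempt and no reset: what is moved stays moved. The work goes in short steps, Python scripts to look and compute and a tool call to move; the robot and the scene stay as the last step left them, time stands still between calls to the robot, and variables do not carry over. Pictures are saved under pics/ and viewed, at most 10 in all, crops included, and the job is handed in when it is done.

Besides the shell and the picture viewer there is one more tool, called as name(argument=value, ...) on one line, values as JSON. carry_out: Moves the arm, as the interface text tells. Its arguments: {"type":"object","properties":{"series":{"type":"array"},"newtons":{"type":"number"}},"required":["series"]}

```bash
mkdir -p pics; ls
python3 - <<'E'
from plant import r
import cv2
for n in("top","side"):
    c=r.capture(n); cv2.imwrite(f"pics/{n}0.png",c["color"][:,:,::-1])
    print(n,c["fx"],c["fy"],c["cx"],c["cy"],c["R"],c["t"])
print(r.get_state(),r.grasp_offset)
E
```

```text
pics
top 450.39181132879963 450.39181132879963 316.50813907010325 196.52504128115652 [[ 0.02073966 -0.99976717 -0.00595569]
 [-0.98382621 -0.01934816 -0.17807764]
 [ 0.17792094  0.00955263 -0.98399842]] [-0.07415665  0.63859557  0.8081485 ]
side 455.67222680740497 455.67222680740497 323.34654287612517 201.60759604948188 [[-0.98086975 -0.19460637 -0.00478396]
 [-0.134968    0.69757445 -0.70368567]
 [ 0.14027889 -0.68957831 -0.71049531]] [0.60903099 0.21760043 0.93661083]
{'time': 0.1, 'qpos': array([ 0.97349169,  0.42665873,  0.07383752,  1.60651905, -0.03408988,
        1.11079389, -0.06712456]), 'dq': array([-0.00039034, -0.00164982,  0.00015375, -0.00152969,  0.00026626,
        0.00045773,  0.0001758 ]), 'effort': array([ 5.94113837e-03, -9.37467456e+01,  3.67524035e+00, -4.55043447e+01,
       -4.88980499e-02,  1.66799576e-02,  3.12527629e-05]), 'eef_pos': array([ 0.29208334, -0.60810903,  0.2048629 ]), 'tcp_rot': array([-5.35876628e-04,  9.75042359e-01,  2.22018209e-01, -1.63181180e-04]), 'contact_force': array([-0.63048885, -0.22534025,  0.82430772]), 'torque': array([ 0.00525674,  0.03699267, -0.01144692]), 'finger_force': 0.0, 'gripper_width': 0.9984277403574447} -0.0188
```

View pics/top0.png

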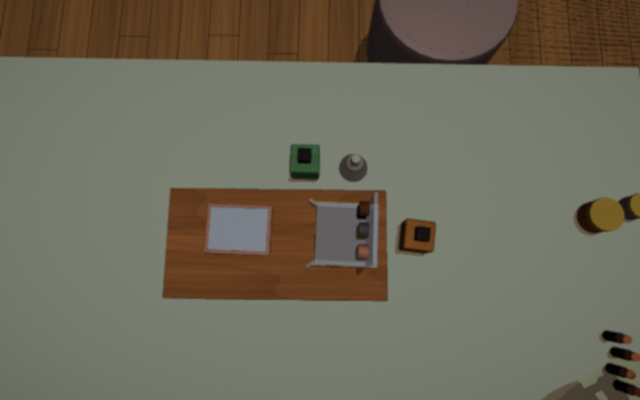

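View pics/side0.png

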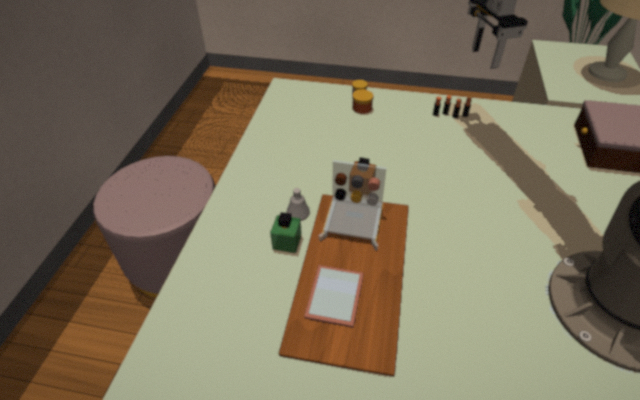

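The top view shows the tray with corners at about (170,188), (386,190), (387,300) and (164,299). The mirror spans about (206,206) to (271,254) and the stand about (308–378, 195–268). The green flask is at (305,160), the atomizer at (353,166) and the amber flask at (418,235). I'll enlarge this for a closer reading.

```bash
python3 - <<'E'
import cv2
im=cv2.imread("pics/top0.png")[180:305,195:395]
cv2.imwrite("pics/crop.png",cv2.convertScaleAbs(cv2.resize(im,None,fx=4,fy=4,interpolation=cv2.INTER_CUBIC),alpha=1.5))
E
cat > h.py <<'E'
import numpy as np
from plant import r
def cam(n):
    c=r.capture(n); return c
def px(c,u,v,z):
    R=np.array(c["R"]);t=np.array(c["t"])
    d=R.T@np.array([(u-c["cx"])/c["fx"],(v-c["cy"])/c["fy"],1]);o=-R.T@t
    return (o+d*(z-o[2])/d[2])
E
```

```text
(no output)
```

View pics/crop.png

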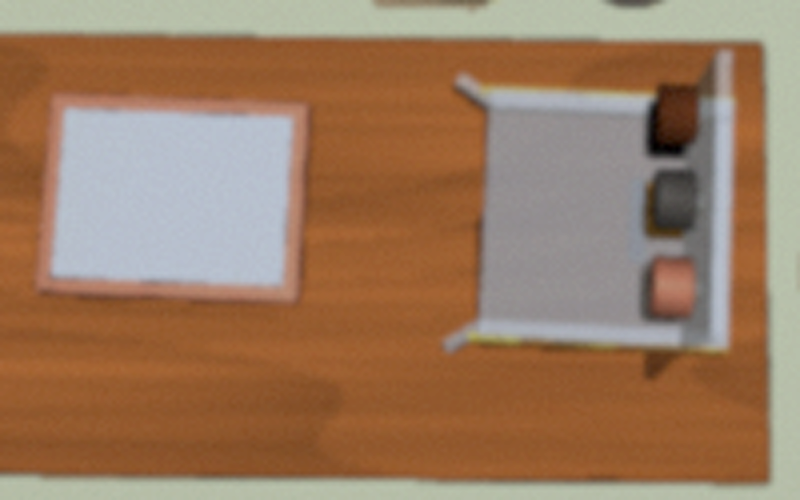

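The crop shows these positions (crop pixels):
- **Mirror corners:** (52,95), (308,103), (298,301) and (38,291).
- **Slot mouth edge:** about (488,92) to (477,335).
- **Lip tips:** (462,78) and (450,348).
- **Foot back:** about (735,100) to (727,350).

Run:
```python
from h import *
c=cam("top")
f=lambda x,y,z:px(c,195+(x-1.5)/4,180+(y-1.5)/4,z)[:2]*1000
np.set_printoptions(precision=1,suppress=True)
M=[f(*p,.022) for p in((52,95),(308,103),(298,301),(38,291))]
print("mirror",M,np.mean(M,0),[np.linalg.norm(M[i]-M[i-1]) for i in range(4)])
d=(M[1]+M[2]-M[0]-M[3]);print("dir",np.degrees(np.arctan2(d[1],d[0])))
S=[f(*p,.033) for p in((488,91),(735,98),(728,350),(476,338))]
print("stand",S,np.mean(S,0),[np.linalg.norm(S[i]-S[i-1]) for i in range(4)])
d=(S[1]+S[2]-S[0]-S[3]);print("dir",np.degrees(np.arctan2(d[1],d[0])))
d=(S[0]-S[3]);print("mouth normal",np.degrees(np.arctan2(d[1],d[0]))-90)
print("lips",f(462,78,.03),f(450,348,.03), "slot roof",f(490,105,.033),f(480,322,.033))
T=[px(c,*p,.012)[:2]*1000 for p in((170,188),(386,190),(387,300),(164,299))];
T=[px(c,*p,.012)[:2]*1000 for p in((170.5,188),(385.5,190.5),(387,300.5),(164,299))]
print("tray",T)
d=(T[1]+T[2]-T[0]-T[3]);print("dir",np.degrees(np.arctan2(d[1],d[0])))
s=cam("side")
for n,p in dict(mb1=(306,317),mb2=(353,325),mf1=(319,267),mf2=(362,271)).items():print(n,px(s,*p,.022)[:2]*1000)
```

```text
mirror [array([628.1, 156.3]), array([626.6,  28.2]), array([528.5,  29.3]), array([530.8, 156.9])] [578.5  92.7] [np.float64(97.330110816162), np.float64(128.07209914117263), np.float64(98.07744825093849), np.float64(127.61962702944393)]
dir -90.84453090707416
stand [array([632.6, -61.5]), array([ 631.5, -183. ]), array([ 508.9, -179.2]), array([512.1, -58.2])] [ 571.3 -120.5] [np.float64(120.54226676325014), np.float64(121.56817664674651), np.float64(122.67445391913282), np.float64(121.07431970820922)]
dir -91.01570188365385
mouth normal -91.5578625404265
lips [639.4 -48.4] [507.2 -45.7] slot roof [625.6 -62.6] [519.8 -60. ]
tray [array([659.9, 236.5]), array([ 663.3, -200.3]), array([ 445.9, -201.8]), array([439.6, 231.8])]
dir -89.36528051772936
mb1 [624.4 157.7]
mb2 [530.8 157.3]
mf1 [623.7  33.6]
mf2 [531.1  26.4]
```

Sizes check out: the mirror measures 128×98 mm and the foot about 121×121 mm. The mirror is at (578.5, 92.7), yaw -90.8°. The stand is at (571, -120.5), yaw about -91.2°. I'll turn the tool so its y axis runs along the mirror's width, set the fingers to about 60 mm, then travel to a point behind the mirror.

carry_out(series=[[0, 0, 0, 0, 0, -1, 0.28], [0, 0, 0, 0, 0, -1, 0.28], [0, 0, 0, 0, 0, -1, 0.28], [0, 0, 0, 0, 0, -1, 0.28], [0, 0, 0, 0, 0, -1, 0.28], [0, 0, 0, 0, 0, -1, 0.28], [0, 0, 0, 0, 0, -1, 0.28], [0, 0, 0, 0, 0, -1, 0.28], [0, 0, 0, 0, 0, -1, 0.28], [0, 0, 0, 0, 0, -0.18, 0.28], [0, 0, 0, 0, 0, 0, 0.28]])

```text
time: 1.12
eef_pos: [0.292, -0.6084, 0.2053]
tcp_rot: [-0.0, 0.715, 0.699, 0.0]
contact_force: [0.2, 0.2, -0.4]
gripper_width: 0.638
finger_force: 0.0
```

carry_out(series=[[0.96, 0.32, 0, 0, 0, 0, 0.28], [0.96, 0.32, 0, 0, 0, 0, 0.28], [0.96, 0.32, 0, 0, 0, 0, 0.28], [0.96, 0.32, 0, 0, 0, 0, 0.28], [0.96, 0.32, 0, 0, 0, 0, 0.28], [0.96, 0.32, 0, 0, 0, 0, 0.28], [0.96, 0.32, 0, 0, 0, 0, 0.28], [0.96, 0.32, 0, 0, 0, 0, 0.28], [0.96, 0.32, 0, 0, 0, 0, 0.28], [0.96, 0.32, 0, 0, 0, 0, 0.28], [0.96, 0.32, 0, 0, 0, 0, 0.28], [0.96, 0.32, 0, 0, 0, 0, 0.28]])

```text
time: 2.12
eef_pos: [0.3946, -0.3213, 0.2056]
tcp_rot: [0.0, 0.716, 0.698, 0.0]
contact_force: [-0.2, -0.5, 0.3]
gripper_width: 0.641
finger_force: 0.0
```

carry_out(series=[[0.96, 0.32, 0, 0, 0, 0, 0.28], [0.96, 0.32, 0, 0, 0, 0, 0.28], [0.96, 0.32, 0, 0, 0, 0, 0.28], [0.96, 0.32, 0, 0, 0, 0, 0.28], [0.96, 0.32, 0, 0, 0, 0, 0.28], [0.96, 0.32, 0, 0, 0, 0, 0.28], [0.96, 0.32, 0, 0, 0, 0, 0.28], [0.96, 0.32, 0, 0, 0, 0, 0.28], [0.96, 0.32, 0, 0, 0, 0, 0.28], [0.96, 0.32, 0, 0, 0, 0, 0.28], [0.96, 0.32, 0, 0, 0, 0, 0.28], [0.96, 0.32, 0, 0, 0, 0, 0.28]])

```text
time: 3.12
eef_pos: [0.4968, -0.0355, 0.2056]
tcp_rot: [0.0, 0.716, 0.698, 0.0]
contact_force: [-0.1, -1.4, 0.0]
gripper_width: 0.638
finger_force: 0.0
```

carry_out(series=[[0.96, 0.32, 0, 0, 0, 0, 0.28], [0.96, 0.32, 0, 0, 0, 0, 0.28], [0.96, 0.32, 0, 0, 0, 0, 0.28], [0.96, 0.32, 0, 0, 0, 0, 0.28], [0.96, 0.32, 0, 0, 0, 0, 0.28], [0.96, 0.32, 0, 0, 0, 0, 0.28], [0.96, 0.32, 0, 0, 0, 0, 0.28], [0.96, 0.32, 0, 0, 0, 0, 0.28], [0.96, 0.32, 0, 0, 0, 0, 0.28], [0, 0, 0, 0, 0, 0, 0.28], [0, 0, 0, 0, 0, 0, 0.28]])

```text
time: 4.03
eef_pos: [0.573, 0.1792, 0.2052]
tcp_rot: [-0.0, 0.715, 0.699, -0.0]
contact_force: [-0.4, -0.6, 0.0]
gripper_width: 0.64
finger_force: 0.0
```

carry_out(series=[[0.3, 0.28, 0, 0, 0, 0, 0.28], [0, 0, 1, 0, 0, 0, 0.28], [0, 0, 1, 0, 0, 0, 0.28], [0, 0, 1, 0, 0, 0, 0.28], [0, 0, 1, 0, 0, 0, 0.28], [0, 0, 1, 0, 0, 0, 0.28], [0, 0, 1, 0, 0, 0, 0.28], [0, 0, 1, 0, 0, 0, 0.28], [0, 0, 0.3, 0, 0, 0, 0.28], [0, 0, 0.16, 0, 0, 0, 0.28], [0, 0, 0, 0, 0, 0, 0.28], [0, 0, 0, 0, 0, 0, 0.28]])

```text
time: 5.03
eef_pos: [0.5811, 0.1852, 0.0202]
tcp_rot: [0.0, 0.715, 0.699, 0.001]
contact_force: [0.1, 0.7, -0.1]
gripper_width: 0.641
finger_force: 0.0
```

carry_out(series=[[0, 0, 0.12, 0, 0, 0, 0.28], [0, 0, 0, 0, 0, 0, 0.28], [0, 0, 0, 0, 0, 0, 0.28]])

```text
time: 5.28
eef_pos: [0.5807, 0.1851, 0.0167]
tcp_rot: [0.0, 0.715, 0.699, 0.0]
contact_force: [-0.4, 0.6, 0.3]
gripper_width: 0.644
finger_force: 0.0
```

Run:
```python
from h import *
import cv2
c=cam("top")
print(r.get_state()["eef_pos"],r.get_state()["contact_force"])
im=c["color"][180:305,150:350,::-1]
cv2.imwrite("pics/t1.png",cv2.convertScaleAbs(cv2.resize(im,None,fx=4,fy=4,interpolation=cv2.INTER_CUBIC),alpha=1.5))
```

```text
[0.58065695 0.18505049 0.01660501] [-1.09031172  0.18686288  0.60390987]
```

View pics/t1.png

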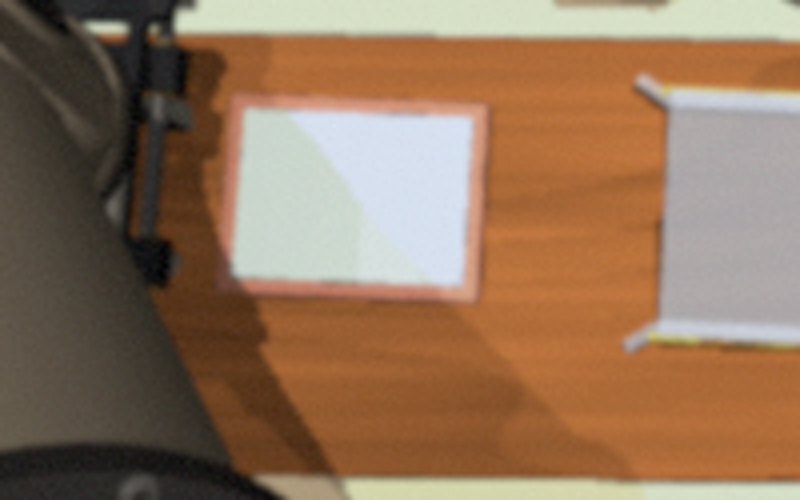

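The fingers straddle the middle of the mirror's back edge, at about crop (160,110) and (155,260). The mirror and stand haven't moved. I'll start the push, blending in a small sideways correction of about 2.5 mm.

carry_out(series=[[-0.3, 0, 0, 0, 0, 0, 0.28], [-0.2, 0, 0, 0, 0, 0, 0.28], [-0.12, 0, 0, 0, 0, 0, 0.28], [-0.12, 0, 0, 0, 0, 0, 0.28], [-0.12, 0, 0, 0, 0, 0, 0.28], [-0.12, -0.012, 0, 0, 0, 0, 0.28], [-0.12, -0.012, 0, 0, 0, 0, 0.28], [-0.12, -0.012, 0, 0, 0, 0, 0.28], [-0.12, -0.012, 0, 0, 0, 0, 0.28], [-0.12, -0.012, 0, 0, 0, 0, 0.28], [-0.12, -0.012, 0, 0, 0, 0, 0.28], [-0.12, -0.012, 0, 0, 0, 0, 0.28]])

```text
time: 6.33
eef_pos: [0.5773, 0.1425, 0.016]
tcp_rot: [-0.0, 0.715, 0.699, 0.0]
contact_force: [-0.0, 2.3, 0.5]
gripper_width: 0.639
finger_force: 1.0
```

carry_out(series=[[-0.12, -0.012, 0, 0, 0, 0, 0.28], [-0.12, 0, 0, 0, 0, 0, 0.28], [-0.12, 0, 0, 0, 0, 0, 0.28], [-0.12, 0, 0, 0, 0, 0, 0.28], [-0.12, 0, 0, 0, 0, 0, 0.28], [-0.12, 0, 0, 0, 0, 0, 0.28], [-0.12, 0, 0, 0, 0, 0, 0.28], [-0.12, 0, 0, 0, 0, 0, 0.28], [0, 0, 0, 0, 0, 0, 0.28]])

```text
time: 7.08
eef_pos: [0.5765, 0.1179, 0.016]
tcp_rot: [0.0, 0.715, 0.699, -0.0]
contact_force: [-1.0, 0.8, -0.1]
gripper_width: 0.637
finger_force: 0.0
```

Run:
```python
from h import *
import cv2
c=cam("top")
print(r.get_state()["eef_pos"],r.get_state()["contact_force"])
im=c["color"][180:305,195:395,::-1]
cv2.imwrite("pics/t2.png",cv2.convertScaleAbs(cv2.resize(im,None,fx=4,fy=4,interpolation=cv2.INTER_CUBIC),alpha=1.5))
```

```text
[0.57641583 0.11798637 0.01592843] [0.10683388 0.09134423 0.6706964 ]
```

View pics/t2.png

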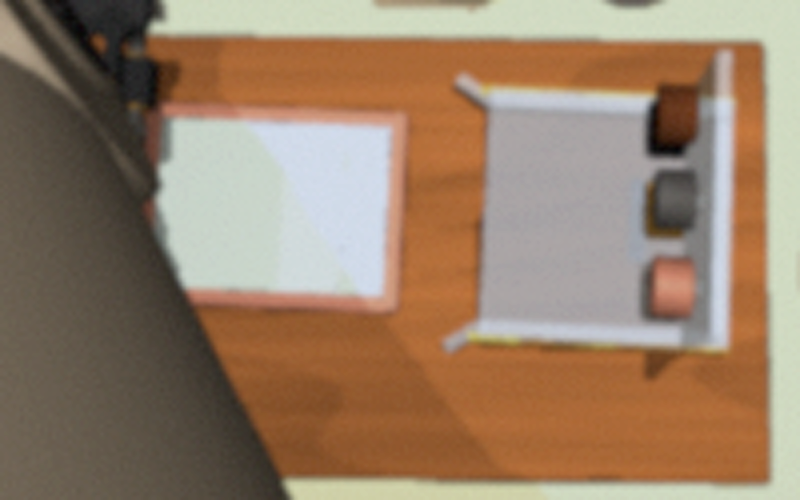

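The mirror's front corners are now at crop (407,113) and (395,311), heading for the mouth. I'll check the sideways offset.

Run:
```python
from h import *
c=cam("top")
f=lambda x,y,z:px(c,195+(x-1.5)/4,180+(y-1.5)/4,z)[:2]*1000
a,b,d=f(407,113,.022),f(395,311,.022),f(160,103,.022)
print(a,b,(a+b)/2,np.degrees(np.arctan2(*(a-b)[::-1])),np.degrees(np.arctan2(*(a-d)[::-1])))
m=(f(490,105,.033)+f(480,322,.033))/2;print(m)
```

```text
[622.55250978 -21.28116748] [524.66825874 -18.22833964] [573.61038426 -19.75475356] -1.7863698112733157 -91.20832071146876
[572.71124372 -61.2828947 ]
```

Aligned to within 0.2 mm and in yaw. I'll push on through the mouth.

carry_out(series=[[-0.14, 0, 0, 0, 0, 0, 0.28], [-0.14, 0, 0, 0, 0, 0, 0.28], [-0.14, 0, 0, 0, 0, 0, 0.28], [-0.14, 0, 0, 0, 0, 0, 0.28], [-0.14, 0, 0, 0, 0, 0, 0.28], [-0.14, 0, 0, 0, 0, 0, 0.28], [-0.14, 0, 0, 0, 0, 0, 0.28], [-0.14, 0, 0, 0, 0, 0, 0.28], [-0.14, 0, 0, 0, 0, 0, 0.28], [-0.14, 0, 0, 0, 0, 0, 0.28]])

```text
time: 8.02
eef_pos: [0.5757, 0.0832, 0.016]
tcp_rot: [-0.0, 0.715, 0.699, -0.0]
contact_force: [0.0, -0.0, -1.2]
gripper_width: 0.638
finger_force: 0.6
```

carry_out(series=[[-0.08, 0, 0, 0, 0, 0, 0.28], [-0.08, 0, 0, 0, 0, 0, 0.28], [-0.08, 0, 0, 0, 0, 0, 0.28], [-0.08, 0, 0, 0, 0, 0, 0.28], [-0.08, 0, 0, 0, 0, 0, 0.28], [-0.08, 0, 0, 0, 0, 0, 0.28], [-0.08, 0, 0, 0, 0, 0, 0.28], [-0.08, 0, 0, 0, 0, 0, 0.28]])

```text
time: 8.68
eef_pos: [0.5754, 0.0675, 0.016]
tcp_rot: [-0.0, 0.715, 0.699, 0.0]
contact_force: [-0.4, 0.2, -1.0]
gripper_width: 0.639
finger_force: 0.6
```

carry_out(series=[[-0.08, 0, 0, 0, 0, 0, 0.28], [-0.08, 0, 0, 0, 0, 0, 0.28], [-0.08, 0, 0, 0, 0, 0, 0.28], [-0.08, 0, 0, 0, 0, 0, 0.28], [-0.08, 0, 0, 0, 0, 0, 0.28], [-0.08, 0, 0, 0, 0, 0, 0.28]])

```text
time: 9.18
eef_pos: [0.5751, 0.0554, 0.016]
tcp_rot: [-0.0, 0.715, 0.699, 0.0]
contact_force: [-0.7, 0.8, -1.3]
gripper_width: 0.64
finger_force: 0.6
```

carry_out(series=[[-0.08, 0, 0, 0, 0, 0, 0.28], [-0.08, 0, 0, 0, 0, 0, 0.28], [-0.08, 0, 0, 0, 0, 0, 0.28], [-0.08, 0, 0, 0, 0, 0, 0.28], [-0.08, 0, 0, 0, 0, 0, 0.28], [-0.08, 0, 0, 0, 0, 0, 0.28], [-0.08, 0, 0, 0, 0, 0, 0.28]])

```text
time: 9.77
eef_pos: [0.5748, 0.0415, 0.016]
tcp_rot: [-0.0, 0.715, 0.699, 0.0]
contact_force: [-0.3, 1.4, -0.9]
gripper_width: 0.638
finger_force: 0.6
```

carry_out(series=[[-0.04, 0, 0, 0, 0, 0, 0.28], [-0.04, 0, 0, 0, 0, 0, 0.28], [-0.04, 0, 0, 0, 0, 0, 0.28], [-0.04, 0, 0, 0, 0, 0, 0.28]])

```text
time: 10.1
eef_pos: [0.5748, 0.0377, 0.016]
tcp_rot: [-0.0, 0.715, 0.7, 0.0]
contact_force: [0.3, 1.7, -0.7]
gripper_width: 0.643
finger_force: 0.6
```

carry_out(series=[[-0.04, 0, 0, 0, 0, 0, 0.28], [-0.04, 0, 0, 0, 0, 0, 0.28], [-0.04, 0, 0, 0, 0, 0, 0.28], [-0.04, 0, 0, 0, 0, 0, 0.28], [-0.04, 0, 0, 0, 0, 0, 0.28]])

```text
time: 10.52
eef_pos: [0.5747, 0.0326, 0.016]
tcp_rot: [-0.0, 0.715, 0.7, 0.0]
contact_force: [-0.4, 1.5, -0.2]
gripper_width: 0.64
finger_force: 0.6
```

carry_out(series=[[-0.04, 0, 0, 0, 0, 0, 0.28], [-0.04, 0, 0, 0, 0, 0, 0.28], [-0.04, 0, 0, 0, 0, 0, 0.28]])

```text
time: 10.77
eef_pos: [0.5746, 0.0296, 0.016]
tcp_rot: [-0.0, 0.715, 0.699, 0.0]
contact_force: [-0.1, 1.3, -0.2]
gripper_width: 0.637
finger_force: 0.6
```

carry_out(series=[[-0.04, 0, 0, 0, 0, 0, 0.28], [-0.04, 0, 0, 0, 0, 0, 0.28], [-0.04, 0, 0, 0, 0, 0, 0.28]])

```text
time: 11.02
eef_pos: [0.5745, 0.0266, 0.016]
tcp_rot: [0.0, 0.715, 0.699, 0.0]
contact_force: [0.4, 1.2, -1.2]
gripper_width: 0.641
finger_force: 0.6
```

carry_out(series=[[-0.04, 0, 0, 0, 0, 0, 0.28], [-0.04, 0, 0, 0, 0, 0, 0.28], [-0.04, 0, 0, 0, 0, 0, 0.28]])

```text
time: 11.27
eef_pos: [0.5745, 0.0236, 0.016]
tcp_rot: [-0.0, 0.715, 0.699, 0.0]
contact_force: [-0.1, 1.1, -0.0]
gripper_width: 0.639
finger_force: 0.6
```

carry_out(series=[[-0.04, 0, 0, 0, 0, 0, 0.28], [-0.04, 0, 0, 0, 0, 0, 0.28], [-0.04, 0, 0, 0, 0, 0, 0.28]])

```text
time: 11.52
eef_pos: [0.5744, 0.0206, 0.016]
tcp_rot: [-0.0, 0.715, 0.699, 0.0]
contact_force: [0.4, 1.5, -0.9]
gripper_width: 0.645
finger_force: 0.6
```

carry_out(series=[[-0.04, 0, 0, 0, 0, 0, 0.28], [-0.04, 0, 0, 0, 0, 0, 0.28], [-0.04, 0, 0, 0, 0, 0, 0.28]])

```text
time: 11.77
eef_pos: [0.5743, 0.0176, 0.016]
tcp_rot: [-0.0, 0.715, 0.699, 0.0]
contact_force: [-0.3, 0.9, 0.1]
gripper_width: 0.642
finger_force: 0.7
```

carry_out(series=[[-0.04, 0, 0, 0, 0, 0, 0.28], [-0.04, 0, 0, 0, 0, 0, 0.28], [-0.04, 0, 0, 0, 0, 0, 0.28]])

```text
time: 12.02
eef_pos: [0.5743, 0.0146, 0.016]
tcp_rot: [-0.0, 0.715, 0.699, 0.0]
contact_force: [-0.5, 1.0, -1.8]
gripper_width: 0.639
finger_force: 0.7
```

carry_out(series=[[-0.04, 0, 0, 0, 0, 0, 0.28], [-0.04, 0, 0, 0, 0, 0, 0.28], [-0.04, 0, 0, 0, 0, 0, 0.28]])

```text
time: 12.27
eef_pos: [0.5742, 0.0116, 0.016]
tcp_rot: [-0.0, 0.715, 0.7, 0.0]
contact_force: [0.5, 1.2, -1.3]
gripper_width: 0.639
finger_force: 0.7
```

carry_out(series=[[-0.04, 0, 0, 0, 0, 0, 0.28], [-0.04, 0, 0, 0, 0, 0, 0.28], [-0.04, 0, 0, 0, 0, 0, 0.28]])

```text
time: 12.52
eef_pos: [0.5741, 0.0086, 0.016]
tcp_rot: [-0.0, 0.715, 0.699, 0.0]
contact_force: [1.2, 2.0, -0.9]
gripper_width: 0.641
finger_force: 0.7
```

carry_out(series=[[-0.04, 0, 0, 0, 0, 0, 0.28], [-0.04, 0, 0, 0, 0, 0, 0.28], [-0.04, 0, 0, 0, 0, 0, 0.28]])

```text
time: 12.77
eef_pos: [0.5741, 0.0059, 0.016]
tcp_rot: [-0.0, 0.715, 0.7, 0.0]
contact_force: [0.1, 7.1, -1.8]
gripper_width: 0.637
finger_force: 3.8
```

The force rose sharply to 7 N at about 71 mm depth, within the stop's range and below the 10 N at which the stand slides. I'll hold and read it again.

carry_out(series=[[0, 0, 0, 0, 0, 0, 0.28], [0, 0, 0, 0, 0, 0, 0.28]])

```text
time: 12.93
eef_pos: [0.5742, 0.006, 0.016]
tcp_rot: [-0.0, 0.715, 0.7, 0.0]
contact_force: [0.7, 3.7, -1.5]
gripper_width: 0.641
finger_force: 2.0
```

Run:
```python
from h import *
import cv2
c=cam("top")
print(r.get_state()["eef_pos"],r.get_state()["contact_force"],r.get_state()["torque"])
im=c["color"][180:305,195:395,::-1]
cv2.imwrite("pics/t3.png",cv2.convertScaleAbs(cv2.resize(im,None,fx=4,fy=4,interpolation=cv2.INTER_CUBIC),alpha=1.5))
```

```text
[0.57410447 0.0060198  0.01601038] [-0.04271274  3.81131969 -0.48899954] [ 1.01429528 -0.12745051 -0.04239055]
```

View pics/t3.png

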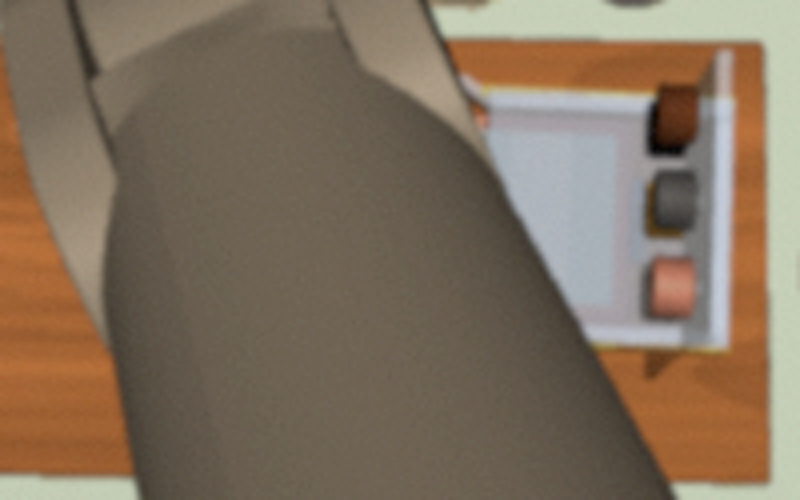

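The mirror's front edge, at about crop x=632, sits against the bluish stop strip (x≈635–645). The stand hasn't moved and 3.7 N remains, so it's seated. I'll back off gently, then lift.

carry_out(series=[[0.03, 0, 0, 0, 0, 0, 0.28], [0.04, 0, 0, 0, 0, 0, 0.28], [0.1, 0, 0, 0, 0, 0, 0.28], [0.4, 0, 0, 0, 0, 0, 0.28], [0.6, 0, 0, 0, 0, 0, 0.28], [0.6, 0, 0, 0, 0, 0, 0.28], [0, 0, -0.5, 0, 0, 0, 0.28], [0, 0, -1, 0, 0, 0, 0.28], [0, 0, -1, 0, 0, 0, 0.28], [0, 0, -1, 0, 0, 0, 0.28], [0, 0, -1, 0, 0, 0, 0.28], [0, 0, -1, 0, 0, 0, 0.28]])

```text
time: 13.98
eef_pos: [0.5748, 0.05, 0.1554]
tcp_rot: [0.0, 0.715, 0.7, 0.0]
contact_force: [0.7, 0.1, -0.3]
gripper_width: 0.637
finger_force: 0.0
```

carry_out(series=[[1, 0, -1, 0, 0, 0, 0.28], [1, 0, 0, 0, 0, 0, 0.28], [1, 0, 0, 0, 0, 0, 0.28], [1, 0, 0, 0, 0, 0, 0.28], [1, 0, 0, 0, 0, 0, 0.28], [1, 0, 0, 0, 0, 0, 0.28], [1, 0, 0, 0, 0, 0, 0.28], [1, 0, 0, 0, 0, 0, 0.28], [1, 0, 0, 0, 0, 0, 0.28], [0, 0, 0, 0, 0, 0, 0.28], [0, 0, 0, 0, 0, 0, 0.28]])

```text
time: 14.9
eef_pos: [0.5792, 0.2764, 0.1789]
tcp_rot: [-0.0, 0.714, 0.7, 0.0]
contact_force: [-0.5, -0.9, -1.1]
gripper_width: 0.643
finger_force: 0.0
```

Run:
```python
from h import *
import cv2
c=cam("top")
print(r.get_state()["eef_pos"],r.get_state()["contact_force"])
im=c["color"][130:305,195:450,::-1]
cv2.imwrite("pics/t4.png",cv2.convertScaleAbs(cv2.resize(im,None,fx=3,fy=3,interpolation=cv2.INTER_CUBIC),alpha=1.5))
```

```text
[0.57963178 0.27490321 0.17879311] [ 0.09625037  0.10813668 -0.21827277]
```

View pics/t4.png

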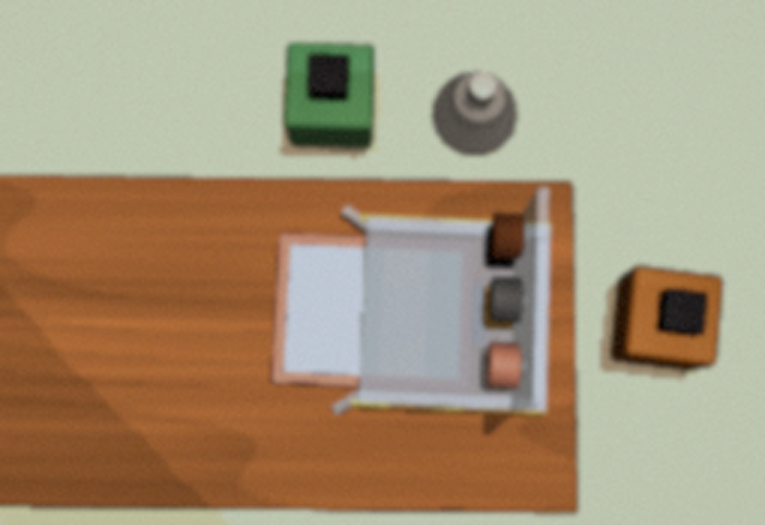

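The mirror lies flat in the slot, with its front edge at crop x≈474, the same as while I was pressing it. The stand, both flasks and the atomizer haven't moved, and the arm is clear.

```bash
python3 -c "
from plant import r
print(r.close_job())"
```

```text
the job is handed in; nothing more can be done
None
```

The mirror lies flat in the slot, about 71 mm in and resting against the padded stop; I let go of it and handed the job in at about 15 s, and the last top image shows the stand, flasks and atomizer where they started.

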